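# Line up the condiments by height

### The arm

A 6-joint arm with a two-finger parallel gripper is mounted at the origin on a cart in front of the work surface, level with it; the furniture and walls round the work are solid. World frame = base frame: x ahead of the robot, y to its left, z up, the work surface at z = 0. Lengths are in m, angles in rad, forces in N, time in s.
With the tool pointing down it reaches from about 0.35 to 0.775 m from the base axis. Payload 7.3 kg.
Tool frame: the origin (TCP) lies on the centre line of the jaws, within the pads' length; the fingertips stand 17 mm ahead of it and the grasp point (between the pads) lies 2 mm behind it (robot.tcp_to_tips is the distance from the TCP to the fingertips, in m); z points along the fingers, y is the line along which they close (so a half turn about z gives the same grasp; the last joint's range is limited). The gripper opens to 92 mm and grips with 3 to 60 N. Pads are 19 mm wide; open, the fingers measure 130 mm over their backs; the gripper's body (75 mm by 190 mm) begins 47 mm behind the grasp point.
Start: joints at [-1.432, 0.342, 1.524, -0, 1.275, -0.146], TCP at [0.148, -0.504, 0.21] pointing down, gripper open.
Joint ranges: [-2.53, 2.53], [-0.77, 2.02], [0.04, 2.7], [-1, 4.14], [0.28, 2.66], [-3.11, 3.11]. Speed limits (rad/s): [2.57, 2.57, 3.14, 3.14, 3.14, 3.14].

### API

Orientations are given as [roll, pitch, yaw] about the fixed x, y, z axes, in that order (R = Rz(yaw) Ry(pitch) Rx(roll)).
In Python, from cell import robot gives the robot as it stands. The module is installed in compiled form; this text tells all that it offers.
- The arm moves only by the tool carry_out, never from a script. Its argument "commands" is a list of rows, each a list of 3 entries, a list of its own where there are three numbers: the shift along the tool's x, y, z in m, then the turn about the tool's z in rad, then the opening, from 0 (shut) to 1 (fully open). In form: [[[dx, dy, dz], yaw, claw], ...]. A call has 1 to 20 rows; each row shifts and turns the commanded pose from where the row before left it, along the tool's axes as they then stand; what a row does not reach is not made up. A row lasts 1/8 s, in which the tool goes at most 62.5 mm and 10.7 degrees, less where a joint would pass 70% of its speed; a pose out of reach is approached as far as the arm can. A call is refused whole if a number of a shift passes 0.0625 or a number of a turn 0.188, either way. A call with a gripper value outside its range is refused whole. The fingers move at their own pace and stop on an object; "newtons" is the grip in N (left out, the last holds). Time passes only in rows, so rows that do not move let the fingers close. It gives the time, the measured TCP pose, the force, the opening and the grip force at its end, in the units of the state.
- robot.observe(): the state, without advancing time (a new reading comes with each control period).
- robot.read_camera(name): name is "scene" or "top" or "wrist"; returns a dict with "pixels" (384x512x3 uint8, red, green, blue), "fx", "fy", "cx", "cy" (pixels), "view" (4x4, takes a point from world to camera coordinates); the wrist camera has in their place "T_tool_cam" (4x4, takes a point from camera to tool coordinates, whose origin is the TCP and whose axes are the flange's). Camera axes: x right, y up, looking along -z (the intrinsics and any distortion apply to the point x, -y, -z); pixel columns grow to the right and rows downward; lengths in m; the calibration is good to about 2 mm. A picture is of the moment at which its call begins: read the wrist's pose just before it. There is no depth.
- robot.hand_in(): hands the job in; it is judged then, once.
Trained networks look in a picture, given as the dict that the camera call returned (one of the last four; its "shot" number tells which), for a name from the list of things; names that differ only in an ending like _2 or _b are one class to them, and where a whole thing is asked for, a point or a joint stands for the part that bears it (a point fixed in the world has none). Each returns a list of dicts, best first, with "p" (0 to 1); they miss things now and then, are a little off and sometimes report something else, mostly with a low value. They report only what shows in the picture. A call takes as long as a camera call. They do not tell look-alikes from the thing itself.
- robot.find_in(picture, name): "at" ([column, row] in pixels, amid what is visible of it).
- robot.tip_of(picture, name): "at" ([column, row] in pixels: a listed point, or the origin of a listed thing).
The state is a dict: "time": time; "qpos": joint angles; "qvel": joint speeds; "joint_efforts": joint torques, N m; "tool_pos": TCP position; "tool_rot": TCP orientation; "contact_force": force on the tool from outside, world axes, zero at the start; "torque": the same for the moment, N m; "opening": finger opening in m; "grip_force": force on a finger pad.
Only numpy, scipy, OpenCV 4.12 (cv2) and the standard library are available. Lean on these libraries where they do the work, as an engineer would, in place of code of your own. Each camera call takes 0.05 s, during which the arm holds its last target. There are 200 camera calls.

### The job

Set the four condiments that stand in front of the wooden board - the pepper mill, the salt shaker, the little spice jar and the steel sauce cup - out on the wooden board, one standing upright in the middle of each dark round pad, in order of height: the shortest on the pad nearest to the tub of spread, the tallest on the pad farthest from it. Leave the tub where it stands and do not tip any of the condiments over on the way.

Things in the scene. Friction and masses are not known exactly. Their poses are not given: they have to be found in the camera images.
- sauce_cup: round steel portion cup with yellowish sauce (rigid), 61 mm across the rim, 46 mm across the foot, 37 mm high; the wall tapers, about 54 mm across at mid height. Origin: centre of its underside; z up.
- spice_jar: low round glass jar with a steel lid, 54 mm across, 62 mm high. Origin: centre of its underside; z up.
- salt_shaker: salt shaker with white body and grey domed cap, 44 mm across, 90 mm high, standing in front of the board (not the one by the baking tray far to the right). Origin: centre of its underside; z up.
- pepper_mill: dark wooden pepper mill with a small steel knob on top, 125 mm high, foot 52 mm across, straight neck 40 mm across from 55 to 92 mm above its underside, head 47 mm across above that. Origin: centre of its underside; z up.
- pad_1: round dark rubber pad, 70 mm across, first (at one end) of the four in a row on a low wooden board (360 x 90 mm, 12 mm thick, fixed, steel strips at its ends). The pads are 90 mm apart. Origin: centre of the pad's top face, 14 mm above the worktop; its y axis runs along the row from pad_1 towards pad_4, its z axis up. Fixed.
- pad_2: round dark rubber pad, 70 mm across, second of the four in a row on a low wooden board (360 x 90 mm, 12 mm thick, fixed, steel strips at its ends). The pads are 90 mm apart. Origin: centre of the pad's top face, 14 mm above the worktop; its y axis runs along the row from pad_1 towards pad_4, its z axis up. Fixed.
- pad_3: round dark rubber pad, 70 mm across, third of the four in a row on a low wooden board (360 x 90 mm, 12 mm thick, fixed, steel strips at its ends). The pads are 90 mm apart. Origin: centre of the pad's top face, 14 mm above the worktop; its y axis runs along the row from pad_1 towards pad_4, its z axis up. Fixed.
- pad_4: round dark rubber pad, 70 mm across, fourth (at the other end) of the four in a row on a low wooden board (360 x 90 mm, 12 mm thick, fixed, steel strips at its ends). The pads are 90 mm apart. Origin: centre of the pad's top face, 14 mm above the worktop; its y axis runs along the row from pad_1 towards pad_4, its z axis up. Fixed.
- spread_tub: closed tub of spread with a green-edged lid, 96 x 137 x 53 mm, standing on the worktop just beyond one end of the board: beyond pad_1 at some starts, beyond pad_4 at others (a pastry brush lies beyond the other end). Origin: centre of its underside.
Things that resemble listed ones, but are neither listed nor needed, are in the scene too. Leave any red look-alike of the salt_shaker alone.

How it is judged:
At the end, for the whole second after the job is handed in: From the pad nearest to the tub to the farthest stand the sauce cup, spice jar, salt shaker and pepper mill, each centred within 13 mm of its pad's centre, standing on the pad, upright within about 7 degrees and at rest (((y of spread_tub in the frame of pad_1 below 0.135 m and horizontal distance between sauce_cup and pad_1 below 0.013 m and horizontal distance between spice_jar and pad_2 below 0.013 m and horizontal distance between salt_shaker and pad_3 below 0.013 m and horizontal distance between pepper_mill and pad_4 below 0.013 m) or (y of spread_tub in the frame of pad_1 above 0.135 m and horizontal distance between sauce_cup and pad_4 below 0.013 m and horizontal distance between spice_jar and pad_3 below 0.013 m and horizontal distance between salt_shaker and pad_2 below 0.013 m and horizontal distance between pepper_mill and pad_1 below 0.013 m)) and height (world z) of sauce_cup between 0.01 and 0.019 m and angle between each of sauce_cup, spice_jar, salt_shaker, pepper_mill's own z axis and vertical below 0.12 rad and linear speed of each of sauce_cup, spice_jar, salt_shaker, pepper_mill below 0.02 m/s and angular speed of each of sauce_cup, spice_jar, salt_shaker, pepper_mill below 0.3 rad/s and height (world z) of spice_jar between 0.01 and 0.019 m and height (world z) of salt_shaker between 0.01 and 0.019 m and height (world z) of pepper_mill between 0.01 and 0.019 m); the robot touches nothing.
It fails at once if a condiment is tipped over (more than about 35 degrees) (angle between any of sauce_cup, spice_jar, salt_shaker, pepper_mill's own z axis and vertical above 0.6 rad).
It fails at once if the tub of spread is pushed away (more than 25 mm) (distance of spread_tub from where it was at the start of the episode above 0.025 m).
It also fails if it takes over 112 s, if anything falls off the work surface, if the arm or the gripper's body presses on something with over 40 N, if the wrist force passes 120 N, or if a joint passes its speed limit or range.

## Working session

There is one attempt and no reset: what is moved stays moved. The work goes in short steps, Python scripts to look and compute and a tool call to move; the robot and the scene stay as the last step left them, time stands still between calls to the robot, and variables do not carry over. Pictures are saved under pics/ and viewed, at most 14 in all, crops included, and the job is handed in when it is done.

Besides the shell and the picture viewer there is one more tool, called after "Emit:" by a JSON object that holds its "fn" and its "kwargs", one argument or row to a line. carry_out: Moves the arm, as the interface text tells. Its arguments: {"type":"object","properties":{"commands":{"type":"array"},"newtons":{"type":"number"}},"required":["commands"]}

```bash
mkdir -p pics
cat > h.py <<'E'
import numpy as np, cv2
from cell import robot
def save(p,n,crop=None,s=1):
    im=p["pixels"][:,:,::-1]
    if crop: a,b,c,d=crop; im=im[b:d,a:c]
    cv2.imwrite("pics/"+n,cv2.resize(im,None,fx=s,fy=s,interpolation=cv2.INTER_CUBIC))
def ray(p,uv,T=None):
    d=np.array([(uv[0]-p["cx"])/p["fx"],-(uv[1]-p["cy"])/p["fy"],-1])
    M=np.linalg.inv(p["view"]) if T is None else T
    return M[:3,3],M[:3,:3]@d
def atz(p,uv,z,T=None):
    o,d=ray(p,uv,T); return o+d*(z-o[2])/d[2]
def proj(p,X,T=None):
    V=p["view"] if T is None else np.linalg.inv(T)
    c=V[:3,:3]@X+V[:3,3]
    return np.array([p["cx"]+p["fx"]*c[0]/-c[2],p["cy"]-p["fy"]*c[1]/-c[2]])
E
python3 - <<'E'
from h import *
print(robot.observe())
for n in("top","scene"):
    p=robot.read_camera(n); save(p,n+"0.png",s=1.5)
    print(n,[k for k in p],p["fx"],p["view"].round(3).tolist())
    for t in("sauce_cup","spice_jar","salt_shaker","pepper_mill","pad_1","spread_tub"):
        for f in("find_in","tip_of"):
            print(t,f,[(np.round(r["at"]).tolist(),round(r["p"],2),atz(p,r["at"],0.014 if t[:3]=='pad' else 0)[:2].round(3).tolist()) for r in getattr(robot,f)(p,t)][:6])
E
```

```text
{'time': 0.0, 'qpos': array([-1.43199655e+00,  3.42726797e-01,  1.52502689e+00, -2.87631107e-06,
        1.27538804e+00, -1.45987800e-01]), 'qvel': array([-1.04296187e-05,  7.93604356e-04,  1.96855893e-03, -5.38374343e-04,
       -8.62664538e-04, -1.48143315e-04]), 'joint_efforts': array([ 1.32117730e-03, -4.31239271e+01, -2.44222820e+01,  7.18768453e-02,
        5.58445835e-02, -1.37068182e-04]), 'tool_pos': array([ 0.14746644, -0.50341059,  0.20913942]), 'tool_rot': array([-3.14005966e+00, -2.22622135e-04,  2.84788247e-01]), 'contact_force': array([ 0.04620323, -0.62102267,  0.71770778]), 'torque': array([0.029379  , 0.00171832, 0.01182093]), 'grip_force': 0.0, 'opening': 0.09200854142247132}
top ['pixels', 'fx', 'fy', 'cx', 'cy', 'view', 'shot'] 369.26575779534545 [[-0.021, -1.0, 0.002, 0.059], [0.994, -0.021, 0.11, -0.547], [-0.11, 0.005, 0.994, -0.958], [0.0, 0.0, 0.0, 1.0]]
sauce_cup find_in [([312.0, 228.0], 0.7, [0.45, -0.11])]
sauce_cup tip_of [([310.0, 231.0], 0.81, [0.443, -0.105])]
spice_jar find_in [([224.0, 234.0], 0.75, [0.439, 0.131])]
spice_jar tip_of [([227.0, 235.0
[... 1577 characters left out ...]
 find_in [([346.0, 162.0], 0.88, [0.474, -0.341]), ([227.0, 271.0], 0.54, [0.481, 0.271]), ([240.0, 198.0], 0.16, [0.638, 0.039])]
pepper_mill tip_of [([345.0, 174.0], 0.59, [0.446, -0.28])]
pad_1 find_in [([275.0, 170.0], 0.65, [0.63, -0.13]), ([240.0, 201.0], 0.62, [0.619, 0.062]), ([230.0, 272.0], 0.62, [0.467, 0.275]), ([258.0, 187.0], 0.59, [0.619, -0.026]), ([292.0, 161.0], 0.54, [0.617, -0.207])]
pad_1 tip_of [([279.0, 169.0], 0.73, [0.623, -0.144]), ([240.0, 201.0], 0.73, [0.617, 0.06]), ([259.0, 183.0], 0.55, [0.628, -0.041]), ([290.0, 157.0], 0.5, [0.634, -0.221])]
spread_tub find_in [([206.0, 213.0], 0.56, [0.674, 0.153])]
spread_tub tip_of [([205.0, 219.0], 0.91, [0.657, 0.172])]
```

View pics/top0.png

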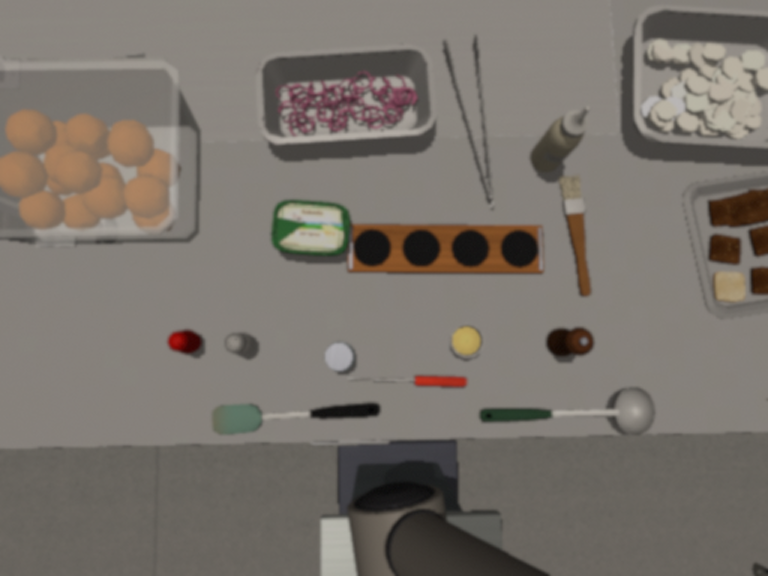

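View pics/scene0.png

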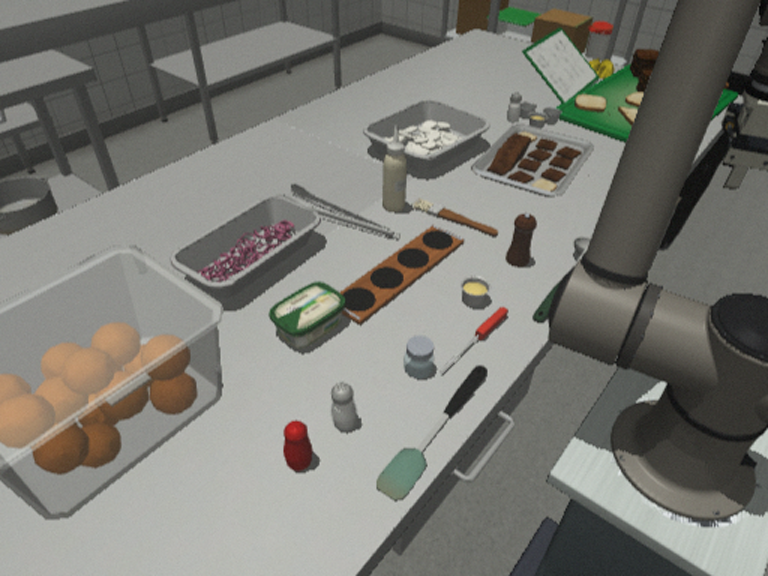

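Salt shaker candidates (top picture, original pixels): the red shaker at (123,227), the grey/white one at (158,229), and one far to the right by the baking tray (scene 343,70). The grey/white one fits because it stands in front of the board. The tub is beside the row's left (+y) end. I'll confirm the shaker in a crop and refine positions.

Run:
```python
from h import *
t=robot.read_camera("top"); s=robot.read_camera("scene")
save(s,"salt_crop.png",(170,200,310,340),4)
g=t["pixels"].max(2); roi=np.zeros_like(g); roi[140:190,225:370]=1
n,l,st,c=cv2.connectedComponentsWithStats(((g<45)&(roi>0)).astype(np.uint8))
P=[]
for i in range(1,n):
    if st[i,4]>150: X=atz(t,c[i]+0.0,0.014); P.append(X); print("pad",c[i].round(1),st[i,4],X[:3].round(4))
from scipy.optimize import least_squares
H=dict(sauce_cup=.037,spice_jar=.062,salt_shaker=.09,pepper_mill=.125)
for k,h in H.items():
    for f in("tip_of","find_in"):
        for r in getattr(robot,f)(t,k):
            for q in getattr(robot,f)(s,k):
                z=0 if f=="tip_of" else h/2
                # least-squares horizontal position at given height
                fun=lambda v:np.r_[proj(t,np.r_[v,z])-r["at"],proj(s,np.r_[v,z])-q["at"]]
                o=least_squares(fun,[.45,0]); 
                if o.cost<60: print(k,f,o.x.round(4),round(o.cost,1),r["p"],q["p"])
```

```text
pad [247.7 164.7] 409 [0.6267 0.0614 0.014 ]
pad [280.5 165. ] 412 [ 0.6241 -0.0286  0.014 ]
pad [313.2 165.2] 413 [ 0.6217 -0.1183  0.014 ]
pad [345.9 165.4] 409 [ 0.6191 -0.2082  0.014 ]
sauce_cup tip_of [ 0.4477 -0.1055] 0.4 0.6 0.67
sauce_cup find_in [ 0.447  -0.1095] 1.6 0.79 0.72
spice_jar tip_of [0.4364 0.1213] 5.7 0.87 0.76
spice_jar find_in [0.4314 0.1181] 0.3 0.84 0.76
salt_shaker tip_of [0.4631 0.3916] 14.5 0.52 0.83
salt_shaker tip_of [0.4584 0.2903] 2.0 0.48 0.98
salt_shaker find_in [0.454  0.2907] 5.2 0.84 0.66
salt_shaker find_in [0.4634 0.3865] 1.7 0.55 0.9
pepper_mill tip_of [ 0.4477 -0.2699] 2.7 0.57 0.8
pepper_mill find_in [ 0.4383 -0.2664] 3.0 0.88 0.61
```

View pics/salt_crop.png

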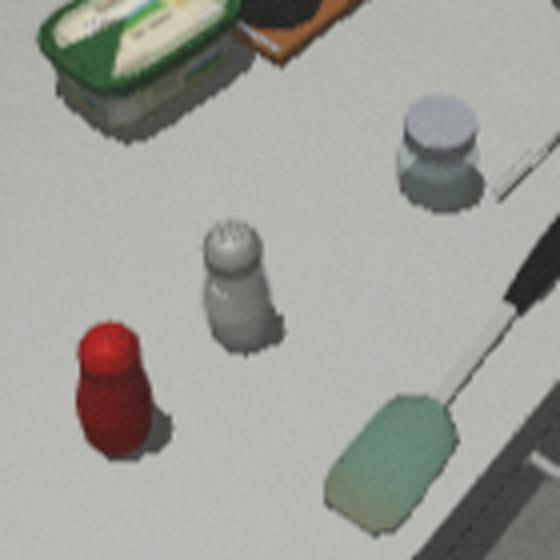

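The crop shows the grey/white shaker in the middle, which is the target, and the red look-alike at lower left. Next I'll move above the mill.

Emit:
{"fn": "carry_out", "kwargs": {
  "commands": [
    [[0,0,0],-0.1286,1],
    [[0,0,0],-0.1286,1],
    [[0,0,0],-0.1286,1],
    [[0,0,0],-0.1286,1],
    [[0,0,0],-0.1286,1],
    [[0,0,0],-0.1286,1],
    [[0,0,0],-0.1286,1],
    [[0,0,0],-0.1286,1],
    [[0,0,0],-0.1286,1],
    [[0,0,0],-0.1286,1],
    [[0.029,0.03,0],0,1],
    [[0.029,0.03,0],0,1],
    [[0.029,0.03,0],0,1],
    [[0.029,0.03,0],0,1],
    [[0.029,0.03,0],0,1],
    [[0.029,0.03,0],0,1],
    [[0.029,0.03,0],0,1],
    [[0.03,0.03,0],0,1],
    [[0,0,0],0,1],
    [[0,0,0],0,1]
  ]
}}

```text
time: 4.9
tool_pos: [0.3873, -0.2712, 0.2098]
tool_rot: [-3.141, 0.0, 1.571]
contact_force: [-0.9, 0.5, 0.2]
opening: 0.0918
grip_force: 0.0
```

```bash
cat >> h.py <<'E'
from scipy.spatial.transform import Rotation as R
def wrist():
    o=robot.observe(); w=robot.read_camera("wrist")
    B=np.eye(4); B[:3,:3]=R.from_euler("xyz",o["tool_rot"]).as_matrix(); B[:3,3]=o["tool_pos"]
    return o,w,B@w["T_tool_cam"]
def st():
    o=robot.observe(); print({k:np.round(o[k],4).tolist() for k in("time","tool_pos","tool_rot","opening","grip_force","contact_force")})
E
python3 - <<'E'
from h import *
st(); o,w,T=wrist(); save(w,"w1.png",s=1.2); print(T.round(3).tolist(),w["fx"])
for k,z in(("pepper_mill",0),("sauce_cup",0),("pad_1",.014)):
    print(k,[(np.round(r["at"]).tolist(),r["p"],atz(w,r["at"],z,T)[:2].round(4).tolist()) for r in robot.tip_of(w,k)])
for X in([.4477,-.2699,0],[.4477,-.2699,.125]): print(proj(w,np.array(X),T))
E
```

```text
{'time': 4.9, 'tool_pos': [0.3873, -0.2712, 0.2098], 'tool_rot': [-3.1413, 0.0005, 1.5714], 'opening': 0.0918, 'grip_force': 0.0, 'contact_force': [-0.922, 0.5326, 0.1532]}
[[1.0, -0.001, -0.002, 0.388], [0.002, 0.951, 0.309, -0.187], [0.001, -0.309, 0.951, 0.385], [0.0, 0.0, 0.0, 1.0]] 270.55389520116427
pepper_mill [([300.0, 168.0], 0.93, [0.4526, -0.2773])]
sauce_cup [([310.0, 37.0], 0.83, [0.4567, -0.108])]
pad_1 [([449.0, 48.0], 0.9, [0.6258, -0.1233]), ([431.0, 122.0], 0.82, [0.6222, -0.2112])]
[296.51119242 162.82883957]
[314.49206116 189.06249786]
```

View pics/w1.png

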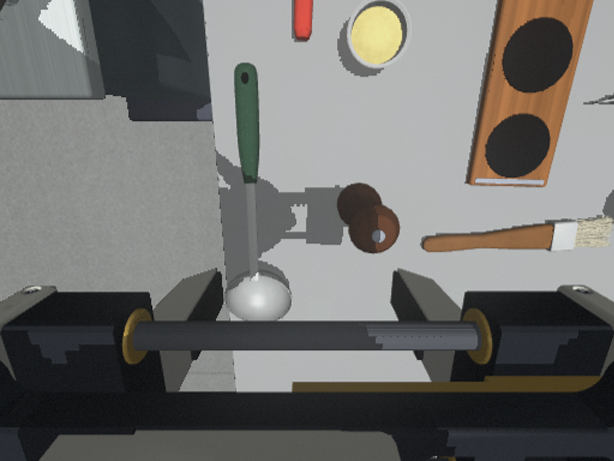

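The wrist view shows the mill's knob at (315,197) and its foot near (300,168), so the mill is at about (0.449, -0.277). The cup is at (313,29), with pads 3 and 4 to the right. Grasping the mill's neck.

Emit:
{"fn": "carry_out", "kwargs": {
  "commands": [
    [[-0.003,0.0308,0],0,1],
    [[-0.003,0.0307,0],0,1],
    [[0,0,0],0,1],
    [[0,0,0.033],0,1],
    [[0,0,0.033],0,1],
    [[0,0,0.033],0,1],
    [[0,0,0.032],0,1],
    [[0,0,0],0,1],
    [[0,0,0],0,1],
    [[0,0,0],0,0.3],
    [[0,0,0],0,0.3],
    [[0,0,0],0,0.3],
    [[0,0,0],0,0.3],
    [[0,0,0],0,0.3],
    [[0,0,0],0,0.3],
    [[0,0,0],0,0.3]
  ],
  "newtons": 20
}}

```text
time: 7.1
tool_pos: [0.449, -0.2769, 0.0789]
tool_rot: [-3.142, 0.0, 1.571]
contact_force: [-0.2, 0.4, 0.3]
opening: 0.0452
grip_force: 20.0
```

Run:
```python
from h import *
st(); o,w,T=wrist(); save(w,"w2.png",s=1.2)
```

```text
{'time': 7.1, 'tool_pos': [0.449, -0.2769, 0.0789], 'tool_rot': [-3.1416, 0.0001, 1.5708], 'opening': 0.0452, 'grip_force': 20.0001, 'contact_force': [-0.2295, 0.4456, 0.3212]}
```

View pics/w2.png

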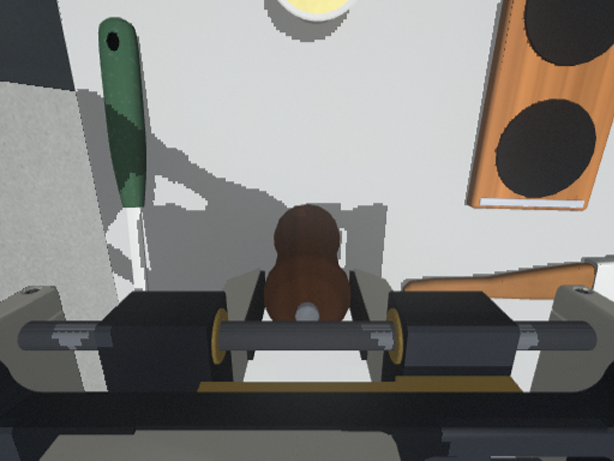

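Run:
```python
from h import *
st(); o,w,T=wrist(); print(atz(w,(255.5,259),.123,T).round(4), atz(w,(256,171),.0,T).round(4), proj(w,np.array([.449,-.277,.123]),T), proj(w,np.array([.449,-.277+.026,.0]),T))
print([(r["at"],r["p"],atz(w,r["at"],0,T)[:2]) for r in robot.tip_of(w,"pepper_mill")])
```

```text
{'time': 7.15, 'tool_pos': [0.449, -0.2769, 0.0788], 'tool_rot': [-3.1415, 0.0, 1.5708], 'opening': 0.0454, 'grip_force': 20.0, 'contact_force': [-0.6844, -0.0011, 0.9415]}
[ 0.4499 -0.2752  0.123 ] [ 0.4505 -0.2555  0.    ] [253.88002963 261.83053498] [254.46512614 166.44060166]
[([254.0, 193.6], 0.87, array([ 0.44853926, -0.27845015])), ([485.1, 3.3], 0.25, array([ 0.6347631 , -0.11657484]))]
```

Emit:
{"fn": "carry_out", "kwargs": {
  "commands": [
    [[0,0,-0.015],0,0.3],
    [[0,0,-0.02],0,0.3],
    [[0,0,-0.02],0,0.3],
    [[0,0,-0.01],0,0.3],
    [[0,0,0],0,0.3],
    [[0,0.025,0],0,0.3],
    [[0.004,0.03,0],0,0.3],
    [[0.004,0.03,0],0,0.3],
    [[0.004,0.03,0],0,0.3],
    [[0.004,0.03,0],0,0.3],
    [[0.003,0.02,0],0,0.3],
    [[0,0,0],0,0.3],
    [[0,0,0],0,0.3],
    [[0,0,0],0,0.3]
  ],
  "newtons": 28
}}

```text
time: 9.0
tool_pos: [0.6132, -0.2581, 0.1437]
tool_rot: [-3.141, -0.0, 1.57]
contact_force: [-1.2, 0.2, -1.2]
opening: 0.0448
grip_force: 28.0
```

```bash
cat >> h.py <<'E'
def pads(w,T):
    g=w["pixels"].max(2).copy(); a=cv2.cvtColor(w["pixels"],cv2.COLOR_RGB2HSV)
    m=(g<60).astype(np.uint8); m[230:]=0
    n,l,s,c=cv2.connectedComponentsWithStats(m)
    for i in range(1,n):
        x,y,ww,hh,A=s[i]
        if A>600 and x>0 and y>0 and x+ww<512 and y+hh<230:
            cn=max(cv2.findContours((l==i).astype(np.uint8),0,1)[0],key=len)[:,0]
            P=np.array([atz(w,q,.014,T)[:2] for q in cn+0.0]).astype(np.float32)
            ctr,r=cv2.minEnclosingCircle(P); print("pad",c[i].round(),np.round(ctr,4),round(r,4), ((P.max(0)+P.min(0))/2).round(4))
E
python3 - <<'E'
from h import *
st(); o,w,T=wrist(); save(w,"w3.png"); pads(w,T)
E
```

```text
{'time': 9.0, 'tool_pos': [0.6132, -0.2581, 0.1437], 'tool_rot': [-3.1409, -0.0001, 1.5701], 'opening': 0.0448, 'grip_force': 27.9998, 'contact_force': [-1.2369, 0.1868, -1.1647]}
pad [268.  48.] [ 0.6248 -0.1219] 0.0341 [ 0.6264 -0.122 ]
pad [262. 138.] [ 0.6221 -0.2115] 0.0341 [ 0.6221 -0.2116]
```

View pics/w3.png

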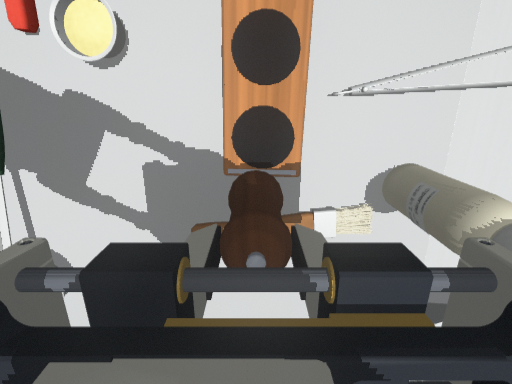

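Pads 3 and 4 show at (268,48) and (262,138), and the mill hangs upright in the jaws. Placing it on pad 4, the one farthest from the tub.

Emit:
{"fn": "carry_out", "kwargs": {
  "commands": [
    [[0.012,0.002,0],0,0.3],
    [[0.012,0.002,0],0,0.3],
    [[0.012,0.002,0],0,0.3],
    [[0.011,0.002,0],0,0.3],
    [[0,0,0],0,0.3],
    [[0,0,0.015],0,0.3],
    [[0,0,0.015],0,0.3],
    [[0,0,0.01],0,0.3],
    [[0,0,0.005],0,0.3],
    [[0,0,0.003],0,0.3],
    [[0,0,0.002],0,0.3],
    [[0,0,0],0,0.3],
    [[0,0,0],0,0.3]
  ]
}}

```text
time: 10.68
tool_pos: [0.6222, -0.2109, 0.0941]
tool_rot: [3.141, 0.0, 1.571]
contact_force: [-0.3, 0.3, -1.9]
opening: 0.0449
grip_force: 28.0
```

Emit:
{"fn": "carry_out", "kwargs": {
  "commands": [
    [[0,0,0.001],0,0.3],
    [[0,0,0.0005],0,0.3],
    [[0,0,0],0,0.3],
    [[0,0,0],0,0.3]
  ]
}}

```text
time: 11.18
tool_pos: [0.6222, -0.211, 0.0928]
tool_rot: [3.141, 0.0, 1.571]
contact_force: [-0.5, 0.1, 3.5]
opening: 0.0453
grip_force: 28.0
```

Contact felt. Releasing, rising, and moving towards the cup.

Emit:
{"fn": "carry_out", "kwargs": {
  "commands": [
    [[0,0,0],0,0.6],
    [[0,0,0],0,1],
    [[0,0,0],0,1],
    [[0,0,0],0,1],
    [[0,0,0],0,1],
    [[0,0,-0.03],0,1],
    [[0,0,-0.04],0,1],
    [[0,0,-0.04],0,1],
    [[0,0,-0.03],0,1],
    [[-0.01,-0.04,0],0,1],
    [[-0.005,-0.045,0],0,1],
    [[0,-0.045,0],0,1],
    [[0,-0.04,0],0,1],
    [[0.02,0,0],0,1],
    [[0,0,0],0,1],
    [[0,0,0],0,1]
  ]
}}

```text
time: 13.18
tool_pos: [0.453, -0.2059, 0.2323]
tool_rot: [3.141, 0.001, 1.572]
contact_force: [0.4, 0.3, -0.1]
opening: 0.0916
grip_force: 0.0
```

Run:
```python
from h import *
st(); o,w,T=wrist(); save(w,"w4.png",s=1.2); pads(w,T)
for k,z in(("sauce_cup",0),("spice_jar",0),("pepper_mill",.014)):
    print(k,[(np.round(r["at"]).tolist(),r["p"],atz(w,r["at"],z,T)[:2].round(4).tolist()) for r in robot.tip_of(w,k)])
# yellow sauce blob
h=cv2.cvtColor(w["pixels"],cv2.COLOR_RGB2HSV); m=((h[...,0]>20)&(h[...,0]<35)&(h[...,1]>80)&(h[...,2]>120)).astype(np.uint8)
n,l,s,c=cv2.connectedComponentsWithStats(m)
for i in range(1,n):
    if s[i,4]>300: print(c[i],s[i],atz(w,c[i],.032,T).round(4))
```

```text
{'time': 13.175, 'tool_pos': [0.453, -0.2059, 0.2323], 'tool_rot': [3.141, 0.0005, 1.5721], 'opening': 0.0916, 'grip_force': 0.0, 'contact_force': [0.3592, 0.3056, -0.0589]}
pad [379. 102.] [ 0.6241 -0.1212] 0.0345 [ 0.6241 -0.1215]
pad [370. 168.] [ 0.6324 -0.2254] 0.0517 [ 0.6308 -0.2232]
sauce_cup [([255.0, 92.0], 0.86, [0.4533, -0.1069])]
spice_jar []
pepper_mill [([368.0, 169.0], 0.95, [0.6218, -0.2152])]
[256.82035398  89.28318584] [ 239   70   37   40 1130] [ 0.4558 -0.1054  0.032 ]
```

View pics/w4.png

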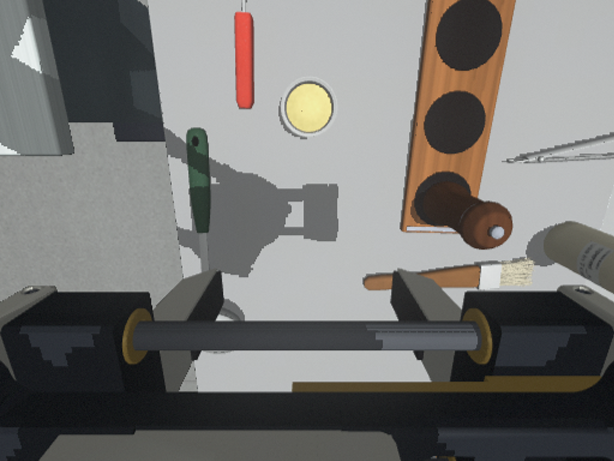

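The mill stands on pad 4 and the cup is at (257,89). Descending over the cup with the opening slightly reduced, to stay clear of the knife handle.

Emit:
{"fn": "carry_out", "kwargs": {
  "commands": [
    [[0.033,0.001,0],0,0.9],
    [[0.033,0,0],0,0.9],
    [[0.0335,0,0],0,0.9],
    [[0,0,0.045],0,0.9],
    [[0,0,0.045],0,0.9],
    [[0,0,0.045],0,0.9],
    [[0,0,0.035],0,0.9],
    [[0,0,0.025],0,0.9],
    [[0,0,0.013],0,0.9],
    [[0,0,0],0,0.9],
    [[0,0,0],0,0.9],
    [[0,0,0],0,0.5],
    [[0,0,0],0,0.5],
    [[0,0,0],0,0.5],
    [[0,0,0],0,0.5],
    [[0,0,0],0,0.5],
    [[0,0,0],0,0.5]
  ],
  "newtons": 15
}}

```text
time: 15.5
tool_pos: [0.453, -0.1064, 0.0243]
tool_rot: [-3.142, 0.0, 1.571]
contact_force: [0.6, -1.2, -0.3]
opening: 0.0458
grip_force: 0.0
```

Run:
```python
from h import *
st(); o,w,T=wrist(); save(w,"w5.png")
```

```text
{'time': 15.5, 'tool_pos': [0.453, -0.1064, 0.0243], 'tool_rot': [-3.1416, 0.0001, 1.5708], 'opening': 0.0458, 'grip_force': 0.0, 'contact_force': [0.5564, -1.212, -0.2524]}
```

View pics/w5.png

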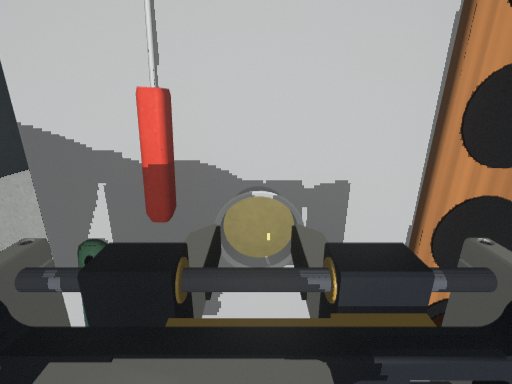

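Run:
```python
from h import *
o,w,T=wrist()
for uv in((260,190),(215,228),(303,228),(259,228),(259,226)): print(uv,atz(w,uv,.037,T).round(4))
print([(r["at"],r["p"],atz(w,r["at"],0,T)[:2]) for r in robot.tip_of(w,"sauce_cup")])
print(proj(w,np.array(o["tool_pos"]),T), T[:3,3])
```

```text
(260, 190) [ 0.4567 -0.0747  0.037 ]
(215, 228) [ 0.4272 -0.1011  0.037 ]
(303, 228) [ 0.4853 -0.101   0.037 ]
(259, 228) [ 0.4562 -0.1011  0.037 ]
(259, 226) [ 0.4562 -0.0996  0.037 ]
[([254.7, 214.5], 0.84, array([ 0.45333904, -0.10714334]))]
[254.16945516 226.89481099] [ 0.45368202 -0.02252658  0.19909925]
```

Emit:
{"fn": "carry_out", "kwargs": {
  "commands": [
    [[0,0,0],0,0.3],
    [[0,0,0],0,0.3],
    [[0,0,0],0,0.3],
    [[0,0,0],0,0.3]
  ],
  "newtons": 10
}}

```text
time: 16.15
tool_pos: [0.453, -0.1064, 0.0243]
tool_rot: [-3.142, 0.0, 1.571]
contact_force: [0.3, -1.0, 0.2]
opening: 0.0278
grip_force: 0.0
```

Run:
```python
from h import *
st(); o,w,T=wrist(); save(w,"w6.png",(150,150,370,350),3)
print([(r["at"],r["p"],atz(w,r["at"],0,T)[:2]) for r in robot.tip_of(w,"sauce_cup")])
```

```text
{'time': 16.15, 'tool_pos': [0.453, -0.1064, 0.0243], 'tool_rot': [-3.1416, 0.0001, 1.5708], 'opening': 0.0278, 'grip_force': 0.0, 'contact_force': [0.2673, -0.9505, 0.2498]}
[([256.4, 214.8], 0.88, array([ 0.45471679, -0.10742989]))]
```

View pics/w6.png

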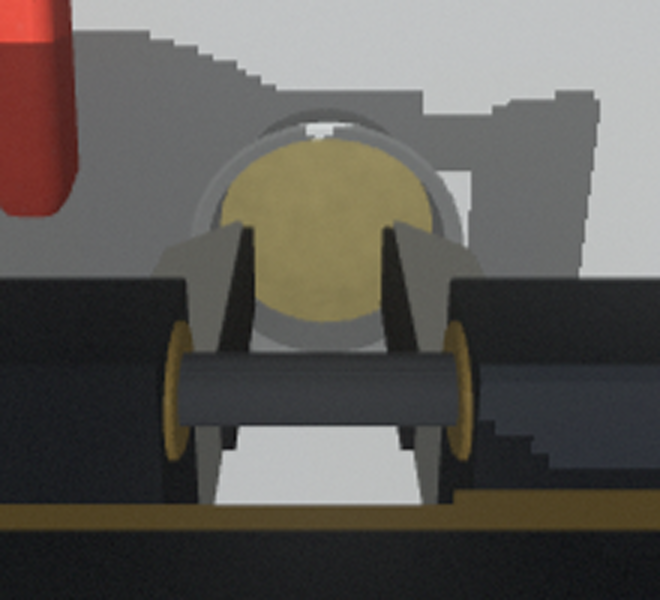

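The fingers closed to 28 mm with no grip force, and they appear inside the cup's outline. I'll lift slowly and see what happened before trying again.

Emit:
{"fn": "carry_out", "kwargs": {
  "commands": [
    [[0,0,-0.004],0,0.3],
    [[0,0,-0.004],0,0.3],
    [[0,0,-0.004],0,0.3],
    [[0,0,0],0,0.3]
  ]
}}

```text
time: 16.75
tool_pos: [0.4533, -0.1065, 0.0368]
tool_rot: [3.141, 0.0, 1.571]
contact_force: [-0.4, -0.4, 0.2]
opening: 0.0275
grip_force: 0.0
```

Run:
```python
from h import *
st(); o,w,T=wrist(); s=robot.read_camera("scene")
a=cv2.resize(w["pixels"][150:310,160:360],None,fx=2.5,fy=2.5); b=cv2.resize(s["pixels"][150:246,260:340],None,fx=4.16,fy=4.16)[:400]
b=cv2.resize(b,(333,400)); cv2.imwrite("pics/w7.png",np.hstack([a,b])[:,:,::-1])
for x in(-.014,.014): print(proj(w,o["tool_pos"]+np.array([x,.0095,-.017]),T))
print([(r["at"],r["p"],atz(w,r["at"],0,T)[:2]) for r in robot.tip_of(w,"sauce_cup")])
```

```text
{'time': 16.75, 'tool_pos': [0.4533, -0.1065, 0.0368], 'tool_rot': [3.1407, 0.0005, 1.5708], 'opening': 0.0275, 'grip_force': 0.0, 'contact_force': [-0.4091, -0.3732, 0.2288]}
[235.78200448 205.73336269]
[272.66099535 205.74541026]
[([255.9, 206.4], 0.77, array([ 0.45467601, -0.10525358]))]
```

View pics/w7.png

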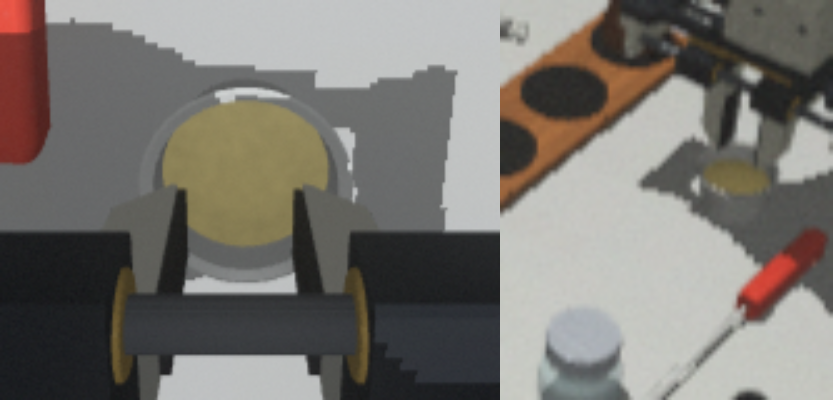

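The fingers are inside the cup's wall with no force, and the cup hasn't moved. I'll rise clear, reopen and close again gently, watching the opening.

Emit:
{"fn": "carry_out", "kwargs": {
  "commands": [
    [[0,0,-0.02],0,0.3],
    [[0,0,-0.02],0,0.3],
    [[0.001,0.001,0],0,1],
    [[0,0,0],0,1],
    [[0,0,0],0,1],
    [[0,0,0],0,1],
    [[0,0,0],0,1],
    [[0,0,0],0,1],
    [[0,0,0],0,1],
    [[0,0,0.03],0,1],
    [[0,0,0.022],0,1],
    [[0,0,0],0,1],
    [[0,0,0],0,0.72],
    [[0,0,0],0,0.72],
    [[0,0,0],0,0.72],
    [[0,0,0],0,0.72],
    [[0,0,0],0,0.62],
    [[0,0,0],0,0.62],
    [[0,0,0],0,0.62]
  ],
  "newtons": 6
}}

```text
time: 19.27
tool_pos: [0.454, -0.1054, 0.0243]
tool_rot: [-3.142, 0.0, 1.571]
contact_force: [0.2, 0.1, 0.0]
opening: 0.057
grip_force: 0.0
```

Run:
```python
from h import *
st(); o,w,T=wrist(); s=robot.read_camera("scene")
a=cv2.resize(w["pixels"][150:310,160:360],None,fx=2.5,fy=2.5); b=cv2.resize(s["pixels"][150:246,260:340],None,fx=4.16,fy=4.16)[:400]
b=cv2.resize(b,(333,400)); cv2.imwrite("pics/w8.png",np.hstack([a,b])[:,:,::-1])
print([(r["at"],r["p"],atz(w,r["at"],0,T)[:2]) for r in robot.tip_of(w,"sauce_cup")])
```

```text
{'time': 19.275, 'tool_pos': [0.454, -0.1054, 0.0243], 'tool_rot': [-3.1416, 0.0001, 1.5708], 'opening': 0.057, 'grip_force': 0.0, 'contact_force': [0.1902, 0.0598, 0.0347]}
[([254.4, 214.0], 0.64, array([ 0.45412051, -0.10573847]))]
```

View pics/w8.png

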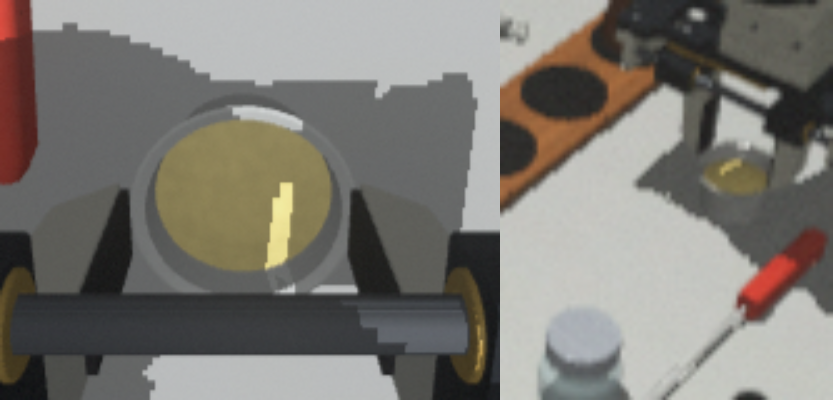

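Emit:
{"fn": "carry_out", "kwargs": {
  "commands": [
    [[0,0,0],0,0.55],
    [[0,0,0],0,0.55],
    [[0,0,0],0,0.55]
  ]
}}

```text
time: 19.8
tool_pos: [0.454, -0.1054, 0.0243]
tool_rot: [3.142, 0.0, 1.571]
contact_force: [0.1, 0.3, -0.0]
opening: 0.0502
grip_force: 0.0
```

Emit:
{"fn": "carry_out", "kwargs": {
  "commands": [
    [[0,0,0],0,0.5],
    [[0,0,0],0,0.5]
  ]
}}

```text
time: 20.05
tool_pos: [0.454, -0.1054, 0.0243]
tool_rot: [-3.142, 0.0, 1.571]
contact_force: [-0.1, 0.2, 0.0]
opening: 0.0461
grip_force: 0.0
```

Emit:
{"fn": "carry_out", "kwargs": {
  "commands": [
    [[0,0,0],0,0.9],
    [[0,0,0],0,0.9],
    [[0,0,0],0,0.9],
    [[0,0,0],0,0.9],
    [[0,0,0],0,0.9],
    [[0,0,0],0,0.9],
    [[0,0,0.004],0,0.9],
    [[0,0,0.001],0,0.9],
    [[0,0,0],0,0.9],
    [[0,0,0],0,0.55],
    [[0,0,0],0,0.55],
    [[0,0,0],0,0.55],
    [[0,0,0],0,0.55],
    [[0,0,0],0,0.55],
    [[0,0,0],0,0.55],
    [[0,0,0],0,0.55]
  ]
}}

```text
time: 22.05
tool_pos: [0.4554, -0.1058, 0.02]
tool_rot: [3.138, 0.001, 1.571]
contact_force: [3.1, 0.1, 5.8]
opening: 0.0504
grip_force: 2.8
```

Run:
```python
from h import *
st(); o,w,T=wrist(); print([(r["at"],r["p"],atz(w,r["at"],0,T)[:2]) for r in robot.tip_of(w,"sauce_cup")])
save(w,"w9.png"); t=robot.read_camera("top"); save(t,"top9.png",(250,130,420,260),4)
```

```text
{'time': 22.05, 'tool_pos': [0.4554, -0.1058, 0.02], 'tool_rot': [3.1385, 0.0012, 1.5707], 'opening': 0.0504, 'grip_force': 2.8075, 'contact_force': [3.1336, 0.0571, 5.7783]}
[([251.2, 214.3], 0.77, array([ 0.45310325, -0.10465699]))]
```

Emit:
{"fn": "carry_out", "kwargs": {
  "commands": [
    [[0,0,0],0,0.4],
    [[0,0,0],0,0.4],
    [[0,0,0],0,0.4]
  ],
  "newtons": 6
}}

```text
time: 22.58
tool_pos: [0.4553, -0.1057, 0.0199]
tool_rot: [3.139, 0.001, 1.571]
contact_force: [3.8, 0.0, 5.7]
opening: 0.0372
grip_force: 2.8
```

Run:
```python
from h import *
st(); o,w,T=wrist(); print([(r["at"],r["p"],atz(w,r["at"],0,T)[:2]) for r in robot.tip_of(w,"sauce_cup")])
s=robot.read_camera("scene");t=robot.read_camera("top")
b=cv2.resize(s["pixels"][160:240,275:355],(400,400),interpolation=2); a=cv2.resize(w["pixels"][150:310,176:336],(400,400))
cv2.imwrite("pics/w10.png",np.hstack([a,b])[:,:,::-1])
```

```text
{'time': 22.575, 'tool_pos': [0.4553, -0.1057, 0.0199], 'tool_rot': [3.1388, 0.0009, 1.5706], 'opening': 0.0372, 'grip_force': 2.808, 'contact_force': [3.805, 0.0182, 5.6842]}
[([248.3, 217.7], 0.78, array([ 0.45066943, -0.10737058]))]
```

View pics/w10.png

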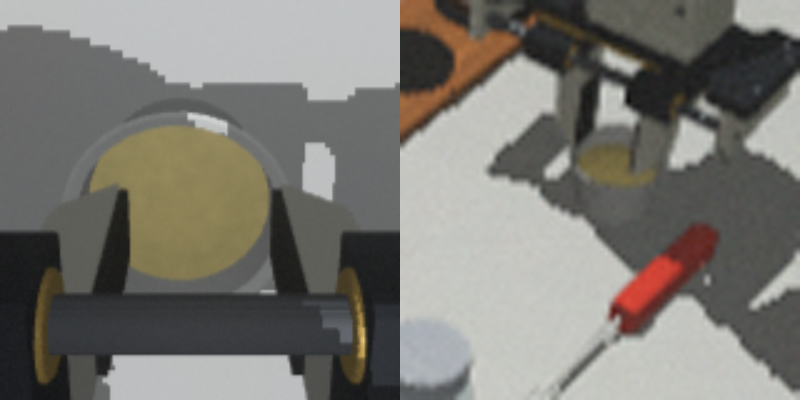

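The evidence fits fingertips that sit much higher than assumed:
- The visible tips stay at row 226.
- The mill was held by its head (45 mm) rather than its neck.
- The cup's rim pushed up only at a TCP height of 0.019.

I'll check the tip offset.

Run:
```python
from h import *
print(robot.tcp_to_tips); o,w,T=wrist(); print(w["T_tool_cam"].round(4).tolist(), o["tool_pos"], o["qpos"], o["opening"])
for dz in(-.03,-.017,0,.017,.03):
    print(dz,[proj(w,o["tool_pos"]+np.array([o["opening"]/2,y,dz]),T).round() for y in(-.0095,.0095)])
```

```text
0.017
[[0.0012, 0.9511, 0.309, 0.0838], [1.0, -0.0008, -0.0016, 0.0007], [-0.0013, 0.309, -0.9511, -0.1748], [0.0, 0.0, 0.0, 1.0]] [ 0.45528568 -0.10571706  0.01983939] [-3.92482006e-01  4.95839646e-01  1.91320150e+00  2.70348970e-04
  7.29644790e-01 -3.92561602e-01] 0.03657143760116652
-0.03 [array([276., 221.]), array([277., 200.])]
-0.017 [array([278., 228.]), array([278., 206.])]
0 [array([280., 239.]), array([280., 215.])]
0.017 [array([282., 251.]), array([283., 225.])]
0.03 [array([284., 262.]), array([285., 234.])]
```

The fingertips really stand 17 mm behind the TCP: the visible tip corner at (284,225) matches +0.017. I'll use tips = TCP + 0.017 from here on. Rising to re-measure the cup.

Emit:
{"fn": "carry_out", "kwargs": {
  "commands": [
    [[0,0,-0.03],0,0.4],
    [[0,0,-0.04],0,1],
    [[-0.03,0,-0.04],0,1],
    [[-0.03,0,-0.04],0,1],
    [[-0.02,0,0],0,1],
    [[0,0,0],0,1],
    [[0,0,0],0,1]
  ]
}}

```text
time: 23.7
tool_pos: [0.4528, -0.1842, 0.1677]
tool_rot: [-3.138, -0.002, 1.571]
contact_force: [-0.1, -0.0, 0.0]
opening: 0.09
grip_force: 0.0
```

```bash
cat >> h.py <<'E'
def yel(w,T):
    h=cv2.cvtColor(w["pixels"],cv2.COLOR_RGB2HSV); m=((h[...,0]>20)&(h[...,0]<35)&(h[...,1]>80)&(h[...,2]>70)).astype(np.uint8)
    n,l,s,c=cv2.connectedComponentsWithStats(m)
    for i in range(1,n):
        if s[i,4]>300: print("sauce",c[i].round(),s[i],atz(w,c[i],.031,T).round(4))
def tips(w,T,*ks):
    for k,z in ks: print(k,[(np.round(r["at"]).tolist(),r["p"],atz(w,r["at"],z,T)[:2].round(4).tolist()) for r in robot.tip_of(w,k)])
E
python3 - <<'E'
from h import *
st(); o,w,T=wrist(); pads(w,T); yel(w,T); tips(w,T,("sauce_cup",0),("pepper_mill",.014))
E
```

```text
{'time': 23.7, 'tool_pos': [0.4528, -0.1842, 0.1677], 'tool_rot': [-3.1381, -0.0023, 1.5707], 'opening': 0.09, 'grip_force': 0.0, 'contact_force': [-0.1099, -0.0466, 0.0449]}
pad [401. 121.] [ 0.6241 -0.121 ] 0.0345 [ 0.624  -0.1213]
pad [155. 196.] [ 0.3262 -0.2118] 0.046 [ 0.3243 -0.2118]
sauce [252. 109.] [ 231   85   44   46 1271] [ 0.449  -0.1066  0.031 ]
sauce [431. 320.] [ 347  314  153   12 1087] [ 0.7044 -0.3946  0.031 ]
sauce_cup [([251.0, 108.0], 0.67, [0.4478, -0.1059]), ([386.0, 198.0], 0.51, [0.6288, -0.2214])]
pepper_mill [([386.0, 195.0], 0.76, [0.6208, -0.2119]), ([385.0, 195.0], 0.19, [0.6194, -0.2124])]
```

Emit:
{"fn": "carry_out", "kwargs": {
  "commands": [
    [[0.026,-0.002,0],0,0.85],
    [[0.026,-0.002,0],0,0.85],
    [[0.0255,0,0],0,0.85],
    [[0,0,0.04],0,0.85],
    [[0,0,0.04],0,0.85],
    [[0,0,0.04],0,0.85],
    [[0,0,0.03],0,0.85],
    [[0,0,0.015],0,0.85],
    [[0,0,0.005],0,0.85],
    [[0,0,0.003],0,0.85],
    [[0,0,0],0,0.85],
    [[0,0,0],0,0.85]
  ]
}}

```text
time: 25.35
tool_pos: [0.4504, -0.108, -0.0032]
tool_rot: [3.141, 0.001, 1.571]
contact_force: [0.4, 0.4, 0.5]
opening: 0.0782
grip_force: 0.0
```

Emit:
{"fn": "carry_out", "kwargs": {
  "commands": [
    [[0.001,-0.001,0.003],0,0.85],
    [[0,0,0.003],0,0.85],
    [[0,0,0],0,0.85],
    [[0,0,0],0,0.4],
    [[0,0,0],0,0.4],
    [[0,0,0],0,0.4],
    [[0,0,0],0,0.4],
    [[0,0,0],0,0.4],
    [[0,0,0],0,0.4]
  ],
  "newtons": 12
}}

```text
time: 26.48
tool_pos: [0.4492, -0.1069, -0.0096]
tool_rot: [3.141, 0.0, 1.571]
contact_force: [0.6, -0.1, 1.0]
opening: 0.0565
grip_force: 12.0
```

Grasped at 56.5 mm with 12 N. Lifting towards the board.

Emit:
{"fn": "carry_out", "kwargs": {
  "commands": [
    [[0,0,-0.02],0,0.4],
    [[0,0,-0.03],0,0.4],
    [[0,0,-0.03],0,0.4],
    [[0.02,0.03,0],0,0.4],
    [[0.025,0.04,0],0,0.4],
    [[0.025,0.04,0],0,0.4],
    [[0.02,0.04,0],0,0.4],
    [[0.015,0.026,0],0,0.4],
    [[0,0,0],0,0.4],
    [[0,0,0],0,0.4],
    [[0,0,0],0,0.4]
  ]
}}

```text
time: 27.85
tool_pos: [0.6241, -0.0025, 0.0703]
tool_rot: [-3.141, 0.0, 1.57]
contact_force: [0.4, -1.0, -0.9]
opening: 0.0569
grip_force: 12.0
```

Run:
```python
from h import *
st(); o,w,T=wrist(); save(w,"w11.png",s=1.2); pads(w,T); 
h=w["pixels"].max(2); tips(w,T,("pad_1",.014),("sauce_cup",.07),("spread_tub",0))
```

```text
{'time': 27.85, 'tool_pos': [0.6241, -0.0025, 0.0703], 'tool_rot': [-3.1406, 0.0001, 1.57], 'opening': 0.0569, 'grip_force': 11.9999, 'contact_force': [0.4463, -0.9835, -0.908]}
pad [260. 130.] [0.629  0.0584] 0.0343 [0.6292 0.0586]
pad_1 [([261.0, 130.0], 0.97, [0.6297, 0.0595]), ([254.0, 305.0], 0.78, [0.6239, -0.1187])]
sauce_cup [([254.0, 232.0], 0.63, [0.6239, -0.0064])]
spread_tub []
```

View pics/w11.png

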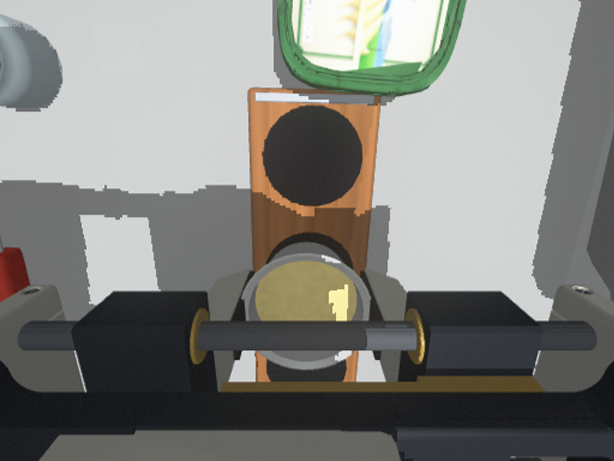

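The cup hangs level and the near pad is at (260,130). Placing the cup there.

Emit:
{"fn": "carry_out", "kwargs": {
  "commands": [
    [[0.02,0.002,0],0,0.4],
    [[0.02,0.002,0],0,0.4],
    [[0.0215,0,0],0,0.4],
    [[0,0,0],0,0.4],
    [[0,0,0.02],0,0.4],
    [[0,0,0.02],0,0.4],
    [[0,0,0.012],0,0.4],
    [[0,0,0.006],0,0.4],
    [[0,0,0.004],0,0.4],
    [[0,0,0.002],0,0.4],
    [[0,0,0],0,0.4],
    [[0,0,0],0,0.4]
  ]
}}

```text
time: 29.55
tool_pos: [0.6293, 0.0596, 0.0067]
tool_rot: [3.141, 0.0, 1.571]
contact_force: [-0.4, 0.7, -0.7]
opening: 0.0565
grip_force: 12.0
```

Emit:
{"fn": "carry_out", "kwargs": {
  "commands": [
    [[0,0,0.001],0,0.4],
    [[0,0,0.001],0,0.4],
    [[0,0,0.0005],0,0.4],
    [[0,0,0],0,0.4],
    [[0,0,0],0,0.4]
  ]
}}

```text
time: 30.18
tool_pos: [0.6292, 0.0595, 0.0042]
tool_rot: [3.141, 0.0, 1.571]
contact_force: [-1.3, -1.5, 5.4]
opening: 0.0565
grip_force: 12.0
```

Emit:
{"fn": "carry_out", "kwargs": {
  "commands": [
    [[0,0,0],0,0.7],
    [[0,0,0],0,0.9],
    [[0,0,0],0,0.9],
    [[0,0,0],0,0.9],
    [[0,0,-0.03],0,1],
    [[0,0,-0.045],0,1],
    [[0,0,-0.045],0,1],
    [[0,0,-0.045],0,1],
    [[-0.01,-0.045,0],0,1],
    [[-0.01,-0.05,0],0,1],
    [[-0.01,-0.05,0],0,1],
    [[0,-0.048,0],0,1],
    [[0,0,0],0,1],
    [[0,0,0],0,1],
    [[0,0,0],0,1]
  ]
}}

```text
time: 32.05
tool_pos: [0.4373, 0.0296, 0.1689]
tool_rot: [3.141, 0.0, 1.571]
contact_force: [-0.4, -1.0, -0.1]
opening: 0.0918
grip_force: 0.0
```

Run:
```python
from h import *
st(); o,w,T=wrist(); save(w,"w12.png",s=1.2); pads(w,T); yel(w,T); tips(w,T,("sauce_cup",.014),("spice_jar",0))
print("find",[(r["at"],r["p"],atz(w,r["at"],.031,T)) for r in robot.find_in(w,"spice_jar")])
```

```text
{'time': 32.05, 'tool_pos': [0.4373, 0.0296, 0.1689], 'tool_rot': [3.1406, 0.0002, 1.5709], 'opening': 0.0918, 'grip_force': 0.0, 'contact_force': [-0.4238, -1.0229, -0.0877]}
pad [168. 103.] [0.3387 0.1121] 0.0613 [0.3381 0.1121]
pad [398. 147.] [0.6279 0.0592] 0.034 [0.6194 0.0589]
sauce [426. 152.] [ 406  131   41   43 1298] [0.637  0.0588 0.031 ]
sauce [434. 320.] [ 352  314  148   12 1044] [ 0.6954 -0.1837  0.031 ]
sauce_cup [([410.0, 152.0], 0.9, [0.6281, 0.0561])]
spice_jar [([249.0, 101.0], 0.86, [0.4302, 0.1155])]
find [([250.2, 99.9], 0.71, array([0.43256844, 0.11640077, 0.031     ]))]
```

View pics/w12.png

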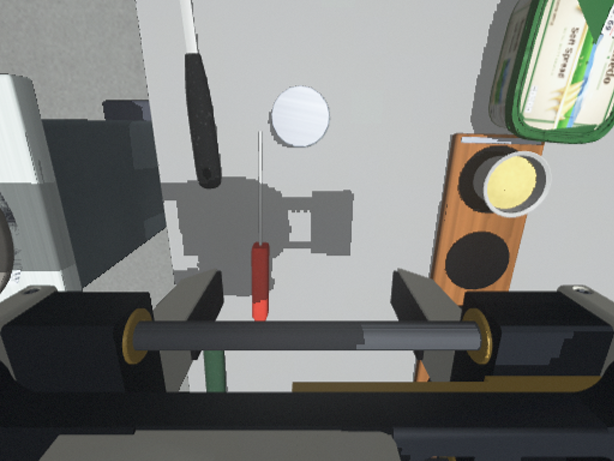

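This view is my last allowed picture. It shows the cup on the near pad and the jar's lid at (251,97). Grasping the jar at about (0.4325, 0.1165).

Emit:
{"fn": "carry_out", "kwargs": {
  "commands": [
    [[0.03,-0.005,0],0,1],
    [[0.03,0,0],0,1],
    [[0.027,0,0],0,1],
    [[0,0,0.045],0,1],
    [[0,0,0.045],0,1],
    [[0,0,0.04],0,1],
    [[0,0,0.025],0,1],
    [[0,0,0.011],0,1],
    [[0,0,0],0,1],
    [[0,0,0],0,1],
    [[0,0,0],0,0.3],
    [[0,0,0],0,0.3],
    [[0,0,0],0,0.3],
    [[0,0,0],0,0.3],
    [[0,0,0],0,0.3],
    [[0,0,0],0,0.3],
    [[0,0,0],0,0.3]
  ],
  "newtons": 15
}}

```text
time: 34.38
tool_pos: [0.4311, 0.1166, 0.0028]
tool_rot: [3.141, 0.0, 1.571]
contact_force: [-0.4, 0.3, 2.3]
opening: 0.0529
grip_force: 15.0
```

Run:
```python
from h import *
st(); o,w,T=wrist(); tips(w,T,("spice_jar",0))
print("find",[(r["at"],r["p"],atz(w,r["at"],.062,T)) for r in robot.find_in(w,"spice_jar")])
```

```text
{'time': 34.375, 'tool_pos': [0.4311, 0.1166, 0.0028], 'tool_rot': [3.1413, 0.0001, 1.5709], 'opening': 0.0529, 'grip_force': 15.0002, 'contact_force': [-0.3558, 0.2829, 2.2929]}
spice_jar [([256.0, 223.0], 0.6, [0.4321, 0.1183])]
find [([252.4, 240.9], 0.65, array([0.43050705, 0.13761957, 0.062     ]))]
```

Emit:
{"fn": "carry_out", "kwargs": {
  "commands": [
    [[0,0,-0.02],0,0.3],
    [[0,0,-0.03],0,0.3],
    [[0,0,-0.03],0,0.3],
    [[-0.03,0.02,0],0,0.3],
    [[-0.03,0.03,0],0,0.3],
    [[-0.03,0.035,0],0,0.3],
    [[-0.03,0.035,0],0,0.3],
    [[-0.029,0.035,0],0,0.3],
    [[0,0.04,0],0,0.3],
    [[0,0,0],0,0.3],
    [[0,0,0],0,0.3],
    [[0,0,0],0,0.3]
  ]
}}

```text
time: 36.02
tool_pos: [0.6249, -0.032, 0.0827]
tool_rot: [-3.14, -0.0, 1.571]
contact_force: [1.0, -0.2, -0.4]
opening: 0.0531
grip_force: 15.0
```

Run:
```python
from h import *
st(); o,w,T=wrist(); pads(w,T); yel(w,T); tips(w,T,("spice_jar",.08),("sauce_cup",.014),("pad_1",.014))
```

```text
{'time': 36.025, 'tool_pos': [0.6249, -0.032, 0.0827], 'tool_rot': [-3.1403, -0.0001, 1.5712], 'opening': 0.0531, 'grip_force': 14.9999, 'contact_force': [0.9648, -0.1583, -0.3827]}
pad [257. 180.] [ 0.6266 -0.0311] 0.0347 [ 0.6264 -0.0207]
sauce [260.  90.] [ 228   56   66   69 3397] [0.6293 0.0613 0.031 ]
sauce [395. 320.] [340 314 108  12 841] [ 0.7708 -0.1626  0.031 ]
spice_jar [([254.0, 224.0], 0.89, [0.6248, -0.0311])]
sauce_cup [([258.0, 96.0], 0.55, [0.6279, 0.0573])]
pad_1 [([257.0, 193.0], 0.9, [0.6269, -0.0291])]
```

Emit:
{"fn": "carry_out", "kwargs": {
  "commands": [
    [[0,0.001,0.02],0,0.3],
    [[0,0,0.02],0,0.3],
    [[0,0,0.012],0,0.3],
    [[0,0,0.006],0,0.3],
    [[0,0,0.004],0,0.3],
    [[0,0,0.002],0,0.3],
    [[0,0,0],0,0.3],
    [[0,0,0.001],0,0.3],
    [[0,0,0.001],0,0.3],
    [[0,0,0],0,0.3],
    [[0,0,0],0,0.3]
  ]
}}

```text
time: 37.6
tool_pos: [0.6271, -0.0324, 0.0169]
tool_rot: [3.141, 0.0, 1.571]
contact_force: [-0.4, 0.6, 0.0]
opening: 0.0529
grip_force: 15.0
```

Emit:
{"fn": "carry_out", "kwargs": {
  "commands": [
    [[0.001,0,0.0007],0,0.3],
    [[0,0,0.0006],0,0.3],
    [[0,0,0],0,0.3],
    [[0,0,0],0,0.3]
  ]
}}

```text
time: 38.1
tool_pos: [0.6272, -0.0323, 0.0169]
tool_rot: [3.141, 0.002, 1.571]
contact_force: [-3.4, -3.9, 7.8]
opening: 0.053
grip_force: 15.0
```

Emit:
{"fn": "carry_out", "kwargs": {
  "commands": [
    [[0,0,0],0,0.7],
    [[0,0,0],0,1],
    [[0,0,0],0,1],
    [[0,0,0],0,1],
    [[0,0,-0.03],0,1],
    [[0,0,-0.045],0,1],
    [[0,0,-0.045],0,1],
    [[0,0,-0.045],0,1],
    [[0,-0.04,0],0,1],
    [[0.04,-0.045,0],0,1],
    [[0.048,-0.045,0],0,1],
    [[0.048,-0.041,0],0,1],
    [[0.048,0,0],0,1],
    [[0.048,0,0],0,1],
    [[0,0,0],0,1],
    [[0,0,0],0,1],
    [[0,0,0],0,1]
  ]
}}

```text
time: 40.22
tool_pos: [0.4588, 0.1966, 0.1804]
tool_rot: [-3.141, 0.0, 1.569]
contact_force: [0.4, 0.9, 0.7]
opening: 0.0921
grip_force: 0.0
```

Run:
```python
from h import *
st(); o,w,T=wrist(); tips(w,T,("salt_shaker",0),("spice_jar",.014))
for r in robot.find_in(w,"salt_shaker"):
    u,v=np.int32(np.round(r["at"])); print("find",r["at"],r["p"],atz(w,r["at"],.045,T).round(4),w["pixels"][v-2:v+3,u-2:u+3].mean((0,1)).round())
print(proj(w,np.array([.456,.288,0]),T),proj(w,np.array([.456,.288,.09]),T))
t=robot.read_camera("top"); tips(t,None,("sauce_cup",.014),("spice_jar",.014),("pepper_mill",.014))
```

```text
{'time': 40.225, 'tool_pos': [0.4588, 0.1966, 0.1804], 'tool_rot': [-3.1414, 0.0004, 1.5693], 'opening': 0.0921, 'grip_force': 0.0, 'contact_force': [0.3838, 0.8535, 0.6943]}
salt_shaker [([259.0, 2.0], 0.96, [0.4641, 0.3883]), ([250.0, 93.0], 0.63, [0.4529, 0.292])]
spice_jar [([362.0, 315.0], 0.54, [0.6259, -0.0341])]
find [251.4, 90.9] 0.84 [0.4555 0.2926 0.045 ] [193. 195. 194.]
find [259.6, 9.2] 0.8 [0.464  0.3685 0.045 ] [76. 40. 41.]
[252.32551936  96.36212503] [251.32078236  94.1952627 ]
sauce_cup [([248.0, 164.0], 0.57, [0.6282, 0.0612])]
spice_jar [([275.0, 163.0], 0.71, [0.6308, -0.013])]
pepper_mill [([347.0, 165.0], 0.68, [0.6193, -0.2123])]
```

The grey shaker is at (251,91) with pixel colour (193,195,194). The red one is farther off, at (260,9). Grasping the grey one.

Emit:
{"fn": "carry_out", "kwargs": {
  "commands": [
    [[0.03,-0.004,0],0,1],
    [[0.03,0,0],0,1],
    [[0.0345,0,0],0,1],
    [[0,0,0],0,1],
    [[0,0,0.045],0,1],
    [[0,0,0.045],0,1],
    [[0,0,0.04],0,1],
    [[0,0,0.025],0,1],
    [[0,0,0.01],0,1],
    [[0,0,0],0,1],
    [[0,0,0],0,1],
    [[0,0,0],0,0.2],
    [[0,0,0],0,0.2],
    [[0,0,0],0,0.2],
    [[0,0,0],0,0.2],
    [[0,0,0],0,0.2],
    [[0,0,0],0,0.2],
    [[0,0,0],0,0.2]
  ],
  "newtons": 15
}}

```text
time: 42.88
tool_pos: [0.4549, 0.2923, 0.0155]
tool_rot: [3.141, -0.0, 1.571]
contact_force: [-0.3, 0.0, -0.2]
opening: 0.041
grip_force: 14.9
```

Run:
```python
from h import *
st(); o,w,T=wrist(); tips(w,T,("salt_shaker",0))
```

```text
{'time': 42.875, 'tool_pos': [0.4549, 0.2923, 0.0155], 'tool_rot': [3.1412, -0.0, 1.5708], 'opening': 0.041, 'grip_force': 14.885, 'contact_force': [-0.3035, 0.0408, -0.2153]}
salt_shaker [([269.0, 84.0], 0.79, [0.4648, 0.3882]), ([258.0, 221.0], 0.67, [0.4576, 0.2899])]
```

Emit:
{"fn": "carry_out", "kwargs": {
  "commands": [
    [[0,0,-0.02],0,0.2],
    [[0,0,-0.03],0,0.2],
    [[0,0,-0.03],0,0.2],
    [[0,0,-0.03],0,0.2],
    [[-0.03,0,0],0,0.2],
    [[-0.04,0,0],0,0.2],
    [[-0.04,0,0],0,0.2],
    [[-0.04,0,0],0,0.2],
    [[-0.04,0,0],0,0.2],
    [[-0.04,0.02,0],0,0.2],
    [[-0.04,0.03,0],0,0.2],
    [[-0.04,0.04,0],0,0.2],
    [[-0.04,0.04,0],0,0.2],
    [[-0.04,0.039,0],0,0.2],
    [[-0.022,0,0],0,0.2],
    [[0,0,0],0,0.2],
    [[0,0,0],0,0.2],
    [[0,0,0],0,0.2]
  ]
}}

```text
time: 45.22
tool_pos: [0.6233, -0.1183, 0.1259]
tool_rot: [-3.142, -0.0, 1.572]
contact_force: [0.1, 0.4, 0.0]
opening: 0.0406
grip_force: 14.8
```

Run:
```python
from h import *
st(); o,w,T=wrist(); pads(w,T); tips(w,T,("salt_shaker",.11),("spice_jar",.014),("sauce_cup",.014),("pad_1",.014))
```

```text
{'time': 45.225, 'tool_pos': [0.6233, -0.1183, 0.1259], 'tool_rot': [-3.1415, -0.0002, 1.5722], 'opening': 0.0406, 'grip_force': 14.8254, 'contact_force': [0.08, 0.3692, 0.019]}
pad [256. 181.] [ 0.6244 -0.1214] 0.0347 [ 0.6244 -0.1173]
salt_shaker [([255.0, 219.0], 0.74, [0.6235, -0.1194])]
spice_jar [([259.0, 100.0], 0.63, [0.6278, -0.0321])]
sauce_cup []
pad_1 [([259.0, 186.0], 0.79, [0.6283, -0.1219])]
```

Emit:
{"fn": "carry_out", "kwargs": {
  "commands": [
    [[-0.0015,0.001,0.03],0,0.2],
    [[0,0,0.03],0,0.2],
    [[0,0,0.02],0,0.2],
    [[0,0,0.008],0,0.2],
    [[0,0,0.005],0,0.2],
    [[0,0,0.002],0,0.2],
    [[0,0,0],0,0.2],
    [[0,0,0.001],0,0.2],
    [[0,0,0],0,0.2],
    [[0,0,0],0,0.2]
  ]
}}

```text
time: 46.72
tool_pos: [0.6247, -0.1213, 0.0297]
tool_rot: [3.141, 0.0, 1.571]
contact_force: [-0.7, 0.8, -1.4]
opening: 0.0407
grip_force: 14.8
```

Emit:
{"fn": "carry_out", "kwargs": {
  "commands": [
    [[0,0,0.0007],0,0.2],
    [[0,0,0.0006],0,0.2],
    [[0,0,0],0,0.2],
    [[0,0,0],0,0.2]
  ]
}}

```text
time: 47.22
tool_pos: [0.625, -0.1215, 0.0294]
tool_rot: [3.141, 0.001, 1.571]
contact_force: [-2.1, 0.6, 6.3]
opening: 0.0408
grip_force: 15.4
```

Contact. Releasing, rising, and backing off to a spot where I can check all four.

Emit:
{"fn": "carry_out", "kwargs": {
  "commands": [
    [[0,0,0],0,0.6],
    [[0,0,0],0,1],
    [[0,0,0],0,1],
    [[0,0,0],0,1],
    [[0,0,0],0,1],
    [[0,0,-0.02],0,1],
    [[0,0,-0.04],0,1],
    [[0,0,-0.04],0,1],
    [[0,0,-0.04],0,1],
    [[0,0,-0.03],0,1],
    [[0,-0.04,0],0,1],
    [[0,-0.05,0],0,1],
    [[-0.03,-0.05,0],0,1],
    [[-0.04,0,0],0,1],
    [[-0.04,0,0],0,1],
    [[-0.04,0,0],0,1],
    [[0,0,0],0,1],
    [[0,0,0],0,1],
    [[0,0,0],0,1]
  ]
}}

```text
time: 49.6
tool_pos: [0.4848, -0.2702, 0.1983]
tool_rot: [3.142, -0.0, 1.572]
contact_force: [0.2, 0.3, -1.0]
opening: 0.092
grip_force: 0.0
```

Run:
```python
from h import *
st(); o,w,T=wrist(); K=[(k,.014) for k in("sauce_cup","spice_jar","salt_shaker","pepper_mill")]
tips(w,T,*K)
H=dict(sauce_cup=.037,spice_jar=.062,salt_shaker=.09,pepper_mill=.125)
for n in("top","scene"):
    p=robot.read_camera(n); print(n); tips(p,None,*K)
    for k,h in H.items(): print("  find",k,[(r["p"],np.round(r["at"]).tolist(),atz(p,r["at"],.014+h/2)[:2].round(4).tolist()) for r in robot.find_in(p,k)][:3])
```

```text
{'time': 49.6, 'tool_pos': [0.4848, -0.2702, 0.1983], 'tool_rot': [3.1416, -0.0002, 1.572], 'opening': 0.092, 'grip_force': 0.0, 'contact_force': [0.2134, 0.3476, -0.9557]}
sauce_cup [([373.0, 47.0], 0.2, [0.6252, -0.1225])]
spice_jar []
salt_shaker [([373.0, 45.0], 0.67, [0.6252, -0.1205])]
pepper_mill [([358.0, 124.0], 0.58, [0.6188, -0.2115])]
top
sauce_cup [([248.0, 168.0], 0.72, [0.6184, 0.0592])]
spice_jar [([279.0, 162.0], 0.66, [0.6313, -0.0259])]
salt_shaker [([126.0, 227.0], 0.87, [0.4639, 0.3912]), ([314.0, 168.0], 0.53, [0.6149, -0.1192])]
pepper_mill [([344.0, 165.0], 0.66, [0.6198, -0.2043])]
  find sauce_cup [(0.76, [247.0, 163.0], [0.6283, 0.0632])]
  find spice_jar [(0.67, [279.0, 161.0], [0.6284, -0.0227])]
  find salt_shaker [(0.85, [124.0, 227.0], [0.4622, 0.3831]), (0.62, [316.0, 163.0], [0.6185, -0.1185])]
  find pepper_mill [(0.57, [351.0, 163.0], [0.6131, -0.2045])]
scene
sauce_cup [([237.0, 199.0], 0.64, [0.631, 0.0589])]
spice_jar [([258.0, 183.0], 0.54, [0.6329, -0.041]), ([208.0, 219.0], 0.41, [0.6394, 0.178]), ([291.0, 161.0], 0.29, [0.6182, -0.2061])]
salt_shaker [([200.0, 302.0], 0.89, [0.4639, 0.3844]), ([275.0, 171.0], 0.49, [0.6243, -0.124])]
pepper_mill [([289.0, 159.0], 0.67, [0.6285, -0.2118])]
  find sauce_cup [(0.89, [236.0, 195.0], [0.6327, 0.0642])]
  find spice_jar [(0.56, [257.0, 177.0], [0.6293, -0.0312])]
  find salt_shaker [(0.61, [275.0, 162.0], [0.6211, -0.1171]), (0.59, [196.0, 297.0], [0.4553, 0.3972])]
  find pepper_mill [(0.9, [292.0, 149.0], [0.6079, -0.1909])]
```

```bash
python3 -c "
from cell import robot; print(robot.hand_in())"
```

```text
the job is handed in; nothing more can be done
None
```

The job is handed in: from the tub outward, the sauce cup, spice jar, salt shaker and pepper mill stand on the four pads, and the last camera check put each on its own pad. The hand-in returned no verdict.

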